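Lid on the cricket tub and throw the toggle clamp

ROBOT

A 7-joint arm with a two-finger parallel gripper is mounted at the origin on the work surface. World frame = base frame: x ahead of the robot, y to its left, z up, the work surface at z = 0. Lengths are in mm, angles in rad, forces in N, time in s.
With the tool pointing down it reaches from about 425 to 1025 mm from the base axis. Payload 3.6 kg.
Tool frame: the origin (TCP) lies midway between the tips of the shut fingers; the grasp point (between the pads) lies 19 mm behind it; z points along the fingers, y is the direction in which the jaws open and shut (so a half turn about z gives the same grasp; the last joint's range is limited). The gripper opens to 85 mm and grips with 20 to 120 N. Pads are 22 mm wide; open, the fingers measure 114 mm over their backs; the gripper's body (76 mm by 85 mm) begins 54 mm behind the grasp point. The pads swing forward as they close: fully open they stand 13 mm farther back than shut.
Start: joints at [1.2, 0.591, 0.048, 1.609, -0.033, 0.943, -0.034], TCP at [198.129, -697.406, 231.302] pointing down, gripper open.
Joint ranges: [-2.69, 2.69], [-0.47, 2.24], [-1.27, 1.36], [0.19, 2.51], [-1.53, 4.68], [0.08, 2.07], [-3.09, 3.09]. Speed limits (rad/s): [2.57, 2.57, 3.14, 3.14, 3.14, 3.14, 3.14].

INTERFACE

Orientations are given as a rotation vector (axis times angle).
In Python, from station import ctrl gives the robot as it stands.
- The arm moves only by the shell command python3 -m creep 'ROWS' [OPENING] [FORCE]. ROWS is JSON, a list of rows, each an object with "translation": the shift along the tool's x, y, z in units of 40 mm (1.0 is 40 mm), a list of three; "angular": the turn, a rotation vector about the tool's x, y, z in units of 6 degrees (1.0 is 6 degrees), a list of three. In form: [{"translation": [x, y, z], "angular": [ax, ay, az]}, ...]. A call has exactly 10 rows; each row shifts and turns the pose as measured when the row begins, along the tool's axes as they then stand; what a row does not reach is not made up. A row lasts 1/8 s, in which the tool goes at most 62.5 mm and 10.7 degrees, less where a joint would pass 70% of its speed; a pose out of reach is approached as far as the arm can. A call is refused whole if a number of a shift passes 1 or a number of a turn 1, either way. A call with a gripper value outside its range is refused whole. OPENING is the closure, from 0 (fully open) to 1 (shut), set as the call begins (- or left out, the last holds). The fingers move at their own pace and stop on an object; FORCE is the grip in N (left out, the last holds). Time passes only in rows, so rows that do not move let the fingers close, or fill a call up. It gives the time, the measured TCP pose, the force and the opening at its end, in the units of the state.
- ctrl.read_state(): the state, without advancing time (a new reading comes with each control period).
- ctrl.camera(name): name is "side" or "top" or "wrist"; returns a dict with "image" (400x640x3 uint8, red, green, blue), "mtx" (3x3 intrinsics, pixels), "k1" (the pictures are not rectified: a ray, as slopes to the right and down, at radius r is drawn at 1 + k1 r^2 times it, then the intrinsics apply), "position" and "rotation" of the camera in the world; the wrist camera has in their place "tool_from_camera" (4x4, takes a point from camera to tool coordinates, whose origin is the TCP and whose axes are the flange's). Camera axes: x right, y down, z forward; pixel columns grow to the right and rows downward; lengths in mm; the calibration is good to about 2 mm. A picture is of the moment at which its call begins: read the wrist's pose just before it. There is no depth.
- ctrl.sign_off(): hands the job in, once; it reports no verdict.
The state is a dict: "t": time; "joints": joint angles; "joint_vel": joint speeds; "joint_efforts": joint torques, N m; "tool_pos": TCP position; "ee_rot": TCP orientation; "contact_force": force on the tool from outside, world axes, zero at the start; "wrist_torque": the same for the moment, N m; "width": opening from 0.0 (shut) to 1.0 (fully open).
Only numpy, scipy, OpenCV 4.12 (cv2) and the standard library are available. Lean on these libraries where they do the work, as an engineer would, in place of code of your own. Each camera call takes 0.05 s, during which the arm holds its last target. There are 200 camera calls.

TASK

Close up the clear cricket tub: pick the green lid off the slate tile, set it gently and fully home on the tub without dropping it, and let go. Then push the clamp's red handle over towards the tub until it snaps past its centre and stays locked over the lid; a light fingertip push is enough, so go by feel and stop as soon as it has gone over, because leaning on it with more than 10 N cracks the clamp. Leave the dish, the probe holder and the tongs rack where they are.

Things in the scene. Friction and masses are not known exactly. Their poses are not given: they have to be found in the camera images.
- station: Fixed bamboo board 234 x 120 x 10 mm with a clear round tub and a toggle clamp. Origin: on the tub's axis, at the board's underside. z up; +x points from the clamp to the tub, the way the handle is pushed to lock. Board spans x -172..+62, y -60..+60 mm. Fingers must not press on clamp, tub or board with more than 10 N.
- tub_rim (a point): Centre of the tub's open mouth at rim height, 70 mm above the station origin. The tub is fixed: outer radius 47 mm, inner radius 44 mm, inner floor 14 mm above the station origin.
- clamp_nominal (a point): Nominal middle of the clamp's hinge pin (pin along station y): 117 mm from the tub axis on the station's -x side, 85 mm above the station origin. The clamp is screwed down through long slots: the real pin lies anywhere up to 12 mm towards -x or +x (station) of this point; y and z are true.
- handle_nominal (a point): Nominal end of the red handle with the clamp open: 51 mm back (-x) from the pin, 68 mm above it; off by the same up to 12 mm along x. This point stays put when the handle moves. The handle is a round bar 14 mm thick, its end 85 mm from the pin. In its swing the end rises 17 mm to upright, then sinks 8 mm: a fingertip that does not rise and sink with it rubs and can jam.
- foot_spot (a point): Nominal spot on the seated lid's rim, 76 mm above the station origin, that the clamp's rubber foot (12 mm across) covers when locked, 1 mm above it: 36 mm from the tub axis towards -x, off by the same up to 12 mm. When the clamp is open, foot and arm are raised and stay clear of the lid's straight way down.
- clamp_lever (a joint): Clamp lever angle, rad. 0 = open, handle leaning 0.65 from vertical away from the tub; 1.1 = locked at a hard stop, handle leaning 0.45 towards the tub. Its spring flings it back open below 1.065 and drives it locked above. Resistance: at most 0.4 N m (half-way, about 5 to 6 N at the handle's end), about 0.3 at 0.8 rad, none at 1.065; from there it gives way 2 to 3 mm to the stop.
- tile: Slate tile 130 x 130 x 10 mm, fixed on the shelf; origin at the centre of its underside. The lid starts on it.
- lid: Loose round green plastic lid, about 90 g, lying right way up. Origin: centre of its underside. Plug below: 10 mm deep, radius 39 mm at the foot growing to 41 mm. Disc: radius 50 mm, from 10 to 16 mm above the origin. Knob: upright cylinder, radius 11 mm, from 16 to 42 mm above the origin. Seated, the disc's underside rests on the tub rim.
- lid_seat (a point): On the lid's axis at the underside of the disc, 10 mm above the lid's origin; coincides with tub_rim when the lid is home.
- lid_knob (a point): Top centre of the lid's knob, 42 mm above the lid's origin.
- dish: Bystander: sage ceramic dish, loose, radius 45 mm, 32 mm high; origin at the centre of its underside.
- probe_holder: Bystander: white plastic thermometer probe holder, loose, foot radius 24 mm, 58 mm high; origin at the centre of its underside.
- rack: Bystander: bamboo tongs rack, loose, 60 x 150 mm and 72 mm high, tongs up to 155 mm; origin at the centre of its underside.
Mind the look-alikes: they are no part of the job. Leave any black, blue or orange look-alike of the lid alone.

How it is judged (in metres and radians):
On the way, in this order (a step that is already met when the one before it is completed fails the run):
1. the lid is home on the tub and let go, with the clamp still open (distance between lid_seat and tub_rim below 0.006 m and angle between lid's own z axis and vertical below 0.06 rad and contact force between the fingers and lid below 0.1 N and value of joint clamp_lever below 0.3 rad), for 0.2 s.
2. the clamp has gone over centre and is locked over the seated lid (value of joint clamp_lever above 1.07 rad and distance between lid_seat and tub_rim below 0.006 m), for 0.2 s.
At the end, for the whole second after the job is handed in: The lid is on the tub (within 6 mm of fully home, level to 0.06 rad, at rest), the clamp is locked over it (lever above 1.07 rad of 1.1), and dish, probe holder and rack are within 20 mm of where they started (all of step 2 and angle between lid's own z axis and vertical below 0.06 rad and linear speed of lid below 0.02 m/s and distance of each of dish, probe_holder, rack from where it was at the start of the episode below 0.02 m); the robot touches nothing.
It fails at once if the fingers press on the clamp, tub or board with more than 10 N (contact force between the fingers and station above 10 N).
It fails at once if the lid is rammed onto the tub or into the clamp (over 60 N) (contact force between lid and station above 60 N).
It fails at once if the lid is dropped: out of the fingers and moving faster than 0.5 m/s (contact force between the fingers and lid below 0.1 N and linear speed of lid above 0.5 m/s).
It fails at once if the dish, probe holder or rack is moved more than 20 mm (distance of any of dish, probe_holder, rack from where it was at the start of the episode above 0.02 m).
It also fails if it takes over 72 s, if anything falls off the work surface, if the arm or the gripper's body presses on something with over 40 N, if the wrist force passes 120 N, or if a joint passes its speed limit or range.

## Working session

There is one attempt and no reset: what is moved stays moved. The work goes in short steps, Python scripts to look and compute and a shell command to move; the robot and the scene stay as the last step left them, time stands still between calls to the robot, and variables do not carry over. Pictures are saved under pics/ and viewed, about 8 in all and at most 12, crops included, and the job is handed in when it is done.

```bash
ls; mkdir -p pics; python3 - <<'E'
from station import ctrl
import cv2
s=ctrl.read_state(); print(s)
for n in ("top","side"):
    c=ctrl.camera(n); cv2.imwrite(f"pics/{n}0.png",c["image"][:,:,::-1]); print(n,c["mtx"],c["k1"],c["position"],c["rotation"])
c=ctrl.camera("wrist"); cv2.imwrite("pics/wrist0.png",c["image"][:,:,::-1]);print(c["mtx"],c["k1"],c["tool_from_camera"])
E
```

```text
pics
{'t': 0.0, 'joints': array([ 1.20051208,  0.5921521 ,  0.04829153,  1.60983874, -0.03330438,
        0.94270442, -0.03370117]), 'joint_vel': array([-6.72446158e-04, -3.51822078e-04,  3.88083310e-04,  1.52789725e-03,
       -2.19527764e-03, -2.35494839e-05, -4.41447548e-04]), 'joint_efforts': array([-3.81192121e-04, -5.48694384e+01,  1.54645465e+00, -1.98123211e+01,
        9.41652863e-03,  8.77366634e-03, -1.43474118e-06]), 'tool_pos': array([ 197.89894663, -696.5957517 ,  230.1108063 ]), 'ee_rot': array([-3.10930383e+00, -4.33203410e-01,  6.87497509e-04]), 'contact_force': array([-0.08989327,  0.87211721,  0.31652469]), 'wrist_torque': array([-0.02620141, -0.00744259,  0.01641452]), 'width': 0.9984338981525576}
top [[415.84312054   0.         322.05652673]
 [  0.         415.84312054 194.415089  ]
 [  0.           0.           1.        ]] 0.00983229254988536 [ 463.62598029   28.79148922 1139.58449729] [-2.16650082  2.18330354 -0.15750742]
side [[449.19174203   0.         324.33756569]
 [  0.         449.19174203 209.58322035]
 [  0.           0.           1.        ]] -0.012070203971396888 [147.21716028 717.32552309 887.68946626] [-0.76702831  2.5861976  -1.14405275]
[[307.64521645   0.         317.67364243]
 [  0.         307.64521645 203.6490271 ]
 [  0.           0.           1.        ]] -0.0347720351680297 [[ 1.37878727e-03 -9.56238475e-01 -2.92585162e-01  7.40143460e+01]
 [ 9.99998489e-01  1.00881005e-03  1.41539031e-03 -1.42834955e-01]
 [-1.05828782e-03 -2.92586672e-01  9.56238422e-01 -1.43135730e+02]
 [ 0.00000000e+00  0.00000000e+00  0.00000000e+00  1.00000000e+00]]
```

View pics/top0.png

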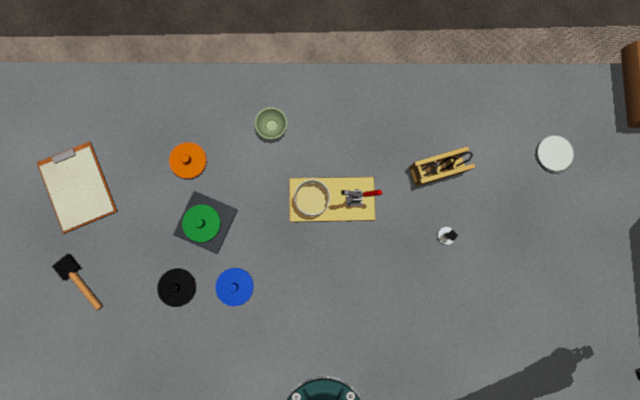

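View pics/side0.png

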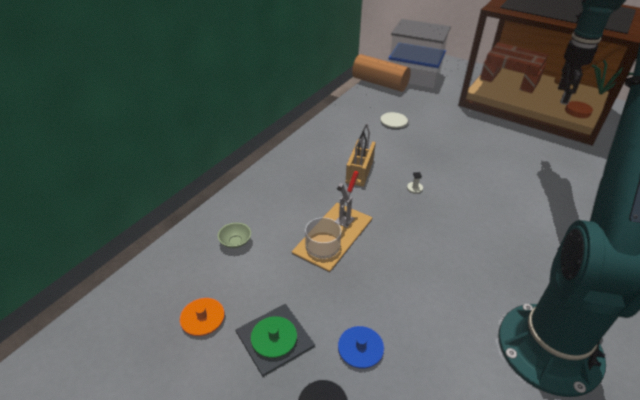

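The top view shows the green lid at about (201,223) on the tile, the tub at (312,198), the red handle ending at about (381,192), the dish at (271,124), the rack at (443,166) and the probe at (447,236). The side view agrees: lid (273,337), tub (323,238), handle (354,183).

```bash
cat > h.py <<'E'
import numpy as np, cv2
from scipy.spatial.transform import Rotation as R
from station import ctrl
def cam(n):
    s=ctrl.read_state(); c=ctrl.camera(n)
    if n=="wrist":
        T=np.array(c["tool_from_camera"]); Rt=R.from_rotvec(s["ee_rot"]).as_matrix()
        c["P"]=s["tool_pos"]+Rt@T[:3,3]; c["R"]=Rt@T[:3,:3]
    else:
        c["P"]=np.array(c["position"]); r=np.array(c["rotation"])
        c["R"]=R.from_rotvec(r).as_matrix() if r.size==3 else r
    return c
def ray(c,uv):
    d=np.array([c["k1"],0,0,0,0])
    p=cv2.undistortPoints(np.array([[uv]],float),c["mtx"],d)[0,0]
    return c["R"]@np.array([p[0],p[1],1.])
def onz(c,uv,z):
    d=ray(c,uv); return c["P"]+d*(z-c["P"][2])/d[2]
def tri(c1,u1,c2,u2):
    d=[ray(c1,u1),ray(c2,u2)]; d=[x/np.linalg.norm(x) for x in d]
    t=np.linalg.lstsq(np.array([d[0],-d[1]]).T,c2["P"]-c1["P"],rcond=None)[0]
    a=c1["P"]+t[0]*d[0]; b=c2["P"]+t[1]*d[1]; return (a+b)/2,np.linalg.norm(a-b)
def mask(im,lo,hi,roi=None):
    m=cv2.inRange(cv2.cvtColor(im,cv2.COLOR_RGB2HSV),lo,hi)
    if roi:
        z=np.zeros_like(m); x0,y0,x1,y1=roi; z[y0:y1,x0:x1]=m[y0:y1,x0:x1]; m=z
    return m
def big(m):
    return max(cv2.findContours(m,cv2.RETR_EXTERNAL,cv2.CHAIN_APPROX_NONE)[0],key=cv2.contourArea)
def need(target,yaw_axis=None):
    """shift in tool axes, units of 40 mm"""
    s=ctrl.read_state(); return R.from_rotvec(s["ee_rot"]).as_matrix().T@(np.array(target)-s["tool_pos"])/40
E
python3 - <<'E'
from h import *
np.set_printoptions(precision=1,suppress=True)
t=cam("top"); s=cam("side")
for c,roi in ((t,(150,180,250,270)),(s,(240,300,310,380))):
    k=big(mask(c["image"],(45,100,40),(75,255,255),roi)); e=cv2.fitEllipse(k); print("lid",e,onz(c,e[0],26))
    print("  contour pts on z=26 circle", cv2.minEnclosingCircle(np.array([onz(c,p[0].astype(float),26)[:2] for p in k],np.float32)))
pts={}
for c,n,roi in ((t,"t",(340,170,400,215)),(s,"s",(335,165,370,200))):
    m=mask(c["image"],(0,130,70),(8,255,255),roi)|mask(c["image"],(172,130,70),(180,255,255),roi)
    k=big(m); print("red",cv2.minAreaRect(k),cv2.contourArea(k)); pts[n]=cv2.boxPoints(cv2.minAreaRect(k)); print(pts[n])
m=mask(t["image"],(15,60,120),(32,255,255),(270,165,395,235))
k=big(m); b=cv2.minAreaRect(k); print("board",b); B=np.array([onz(t,q,10) for q in cv2.boxPoints(b)]); print(B, B.mean(0))
print("tub guess", onz(t,(312,198),70))
v=lambda im,x0,y0,x1,y1:cv2.resize(im[y0:y1,x0:x1,::-1],(400,400),interpolation=cv2.INTER_CUBIC)
cv2.imwrite("pics/crop.png",np.hstack([v(t["image"],285,148,385,248),v(s["image"],285,165,385,265)]))
E
```

```text
lid ((200.83941650390625, 222.95751953125), (37.17662048339844, 38.523162841796875), 56.5120849609375) [519.1 318.5  26. ]
  contour pts on z=26 circle ((519.329833984375, 318.4939270019531), 51.1549072265625)
lid ((273.46484375, 336.5818786621094), (40.60746383666992, 46.015892028808594), 74.8072738647461) [513.4 322.6  26. ]
  contour pts on z=26 circle ((514.50927734375, 321.046875), 51.16444778442383)
red ((371.9512023925781, 192.5609893798828), (4.638124942779541, 18.331636428833008), 83.6598129272461) 60.0
[[362.6 191.3]
 [380.8 189.2]
 [381.3 193.9]
 [363.1 195.9]]
red ((352.6499938964844, 180.5500030517578), (5.375871658325195, 22.135942459106445), 18.43494987487793) 85.0
[[346.6 190.2]
 [353.6 169.2]
 [358.7 170.9]
 [351.7 191.9]]
board ((331.7066345214844, 198.69140625), (43.841156005859375, 86.12321472167969), 89.02897644042969)
[[ 642.4   88.    10. ]
 [ 645.3 -149.2   10. ]
 [ 524.4 -148.3   10. ]
 [ 522.3   86.    10. ]] [583.6 -30.9  10. ]
tub guess [579.   23.6  70. ]
```

View pics/crop.png

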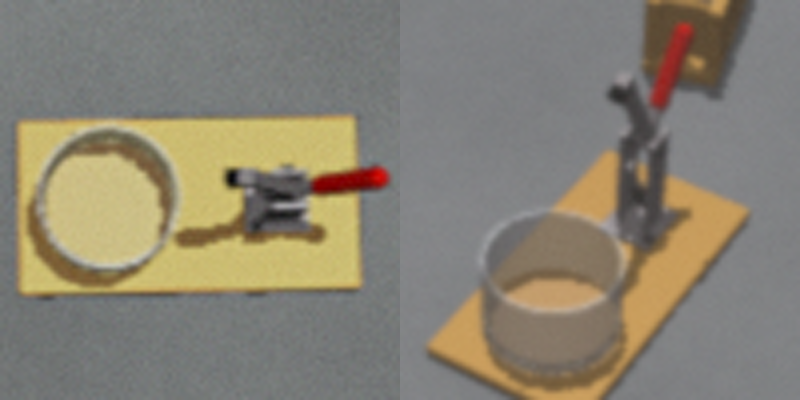

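```bash

python3 -m creep '[{"translation":[1,0,-0.1],"angular":[0,0,-0.53]},{"translation":[1,0,-0.1],"angular":[0,0,-0.53]},{"translation":[1,0,-0.1],"angular":[0,0,-0.53]},{"translation":[1,0,-0.1],"angular":[0,0,-0.53]},{"translation":[1,0,-0.1],"angular":[0,0,-0.53]},{"translation":[1,0,-0.1],"angular":[0,0,-0.53]},{"translation":[1,0,-0.1],"angular":[0,0,-0.53]},{"translation":[1,0,-0.1],"angular":[0,0,-0.53]},{"translation":[1,0,-0.1],"angular":[0,0,-0.53]},{"translation":[1,0,-0.1],"angular":[0,0,-0.53]}]' 0 30
python3 - <<'E'
from h import *
t=cam("top"); s=cam("side")
print("handle end (axis centre at tip)",tri(t,(380.0,191.7),s,(355.6,171.5)))
print("handle low",tri(t,(363,193.6),s,(349.2,191)))
E
```

```text
t: 1.5
tool_pos: [542.1, -495.5, 268.0]
ee_rot: [-2.866, -1.278, 0.008]
contact_force: [0.3, -0.8, -0.2]
width: 1.002
handle end (axis centre at tip) (array([ 583.40472886, -140.55226928,  148.95148997]), np.float64(2.94527459248961))
handle low (array([ 582.41538729, -105.71028406,  105.75008405]), np.float64(6.716859376940027))
```

```bash

python3 -m creep '[{"translation":[1,-0.15,0],"angular":[0,0,-0.53]},{"translation":[1,-0.15,0],"angular":[0,0,-0.53]},{"translation":[1,-0.15,0],"angular":[0,0,-0.53]},{"translation":[1,-0.15,0],"angular":[0,0,-0.53]},{"translation":[1,-0.15,0],"angular":[0,0,-0.53]},{"translation":[1,-0.15,0],"angular":[0,0,-0.53]},{"translation":[1,-0.15,0],"angular":[0,0,-0.53]},{"translation":[1,-0.15,0],"angular":[0,0,-0.53]},{"translation":[1,-0.15,0],"angular":[0,0,-0.53]},{"translation":[1,-0.15,0],"angular":[0,0,-0.53]}]'
python3 - <<'E'
from h import *
print(need([519,318,200]),R.from_rotvec(ctrl.read_state()["ee_rot"]).as_matrix())
E
```

```text
t: 2.85
tool_pos: [672.8, -114.4, 265.6]
ee_rot: [-2.401, -2.022, 0.012]
contact_force: [1.0, -0.2, -0.4]
width: 1.0
[10.00455158 -5.61771427  1.63446013] [[ 0.1701796   0.98538722 -0.00713715]
 [ 0.9854041  -0.17020448 -0.00303277]
 [-0.00420323 -0.00651686 -0.99996993]]
```

```bash
python3 - <<'E'
from h import *
c=cam("wrist"); np.savez("w1.npz",image=c["image"],mtx=c["mtx"],k1=c["k1"],P=c["P"],R=c["R"]); cv2.imwrite("pics/w1.png",c["image"][:,:,::-1])
E
python3 -m creep '[{"translation":[1,-0.56,0.1],"angular":[0,0,0]},{"translation":[1,-0.56,0.1],"angular":[0,0,0]},{"translation":[1,-0.56,0.1],"angular":[0,0,0]},{"translation":[1,-0.56,0.1],"angular":[0,0,0]},{"translation":[1,-0.56,0.1],"angular":[0,0,0]},{"translation":[1,-0.56,0.1],"angular":[0,0,0]},{"translation":[1,-0.56,0.1],"angular":[0,0,0]},{"translation":[1,-0.56,0.1],"angular":[0,0,0]},{"translation":[1,-0.56,0.1],"angular":[0,0,-0.8]},{"translation":[1,-0.56,0.1],"angular":[0,0,-0.8]}]'
python3 - <<'E'
from h import *
c=cam("wrist"); cv2.imwrite("pics/w2.png",c["image"][:,:,::-1])
k=big(mask(c["image"],(45,100,40),(75,255,255))); e=cv2.fitEllipse(k); print("lid",e,onz(c,e[0],26))
print(cv2.minEnclosingCircle(np.array([onz(c,p[0].astype(float),26)[:2] for p in k],np.float32)))
a=cv2.imread("pics/w1.png");b=cv2.imread("pics/w2.png");cv2.imwrite("pics/w12.png",cv2.resize(np.vstack([a,b]),(480,600),interpolation=cv2.INTER_AREA))
E
```

```text
t: 4.15
tool_pos: [517.0, 323.4, 225.0]
ee_rot: [2.234, 2.207, -0.006]
contact_force: [0.4, -0.3, 0.1]
width: 1.002
lid ((317.2868347167969, 175.67189025878906), (86.35739135742188, 88.02879333496094), 137.89056396484375) [515.79799969 325.36950429  26.        ]
((515.9434204101562, 323.39068603515625), 51.13188934326172)
```

View pics/w12.png

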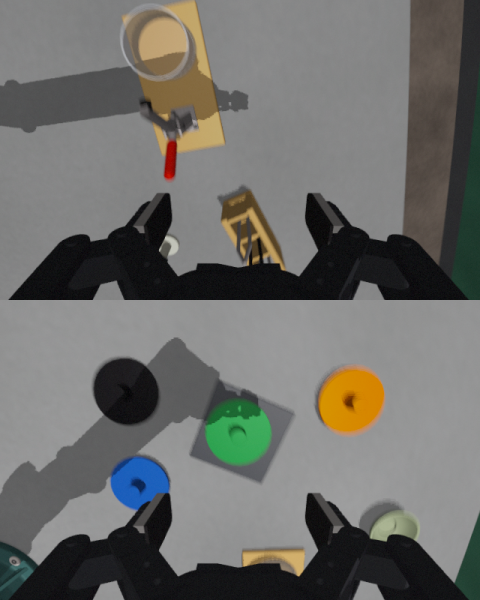

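View 4 shows the tub at about (209,57) and the handle end at (226,237) in w1; in w2 the green lid is at (317,176), directly ahead of the tool. Descending partway for a closer look.

```bash

python3 -m creep '[{"translation":[0,0,0.5],"angular":[0,0,0]},{"translation":[0,0,0.5],"angular":[0,0,0]},{"translation":[0,0,0.5],"angular":[0,0,0]},{"translation":[0,0,0.5],"angular":[0,0,0]},{"translation":[0,0,0.5],"angular":[0,0,0]},{"translation":[0,0,0.4],"angular":[0,0,0]},{"translation":[0,0,0],"angular":[0,0,0]},{"translation":[0,0,0],"angular":[0,0,0]},{"translation":[0,0,0],"angular":[0,0,0]},{"translation":[0,0,0],"angular":[0,0,0]}]'
python3 - <<'E'
from h import *
np.set_printoptions(precision=2,suppress=True)
c=cam("wrist"); cv2.imwrite("pics/w3.png",c["image"][:,:,::-1])
k=big(mask(c["image"],(40,80,25),(80,255,255))); e=cv2.fitEllipse(k); print("lid",e)
print(cv2.minEnclosingCircle(np.array([onz(c,p[0].astype(float),26)[:2] for p in k],np.float32)))
print(R.from_rotvec(ctrl.read_state()["ee_rot"]).as_matrix(), need([516.5,322,29]))
E
```

```text
t: 5.45
tool_pos: [516.8, 329.2, 107.5]
ee_rot: [-2.229, -2.212, -0.005]
contact_force: [-0.4, -0.3, 0.3]
width: 0.996
lid ((319.0345764160156, 218.54856872558594), (120.61675262451172, 127.24634552001953), 88.94477081298828)
((517.4308471679688, 320.0098876953125), 50.33739471435547)
[[ 0.01  1.    0.  ]
 [ 1.   -0.01  0.  ]
 [ 0.    0.   -1.  ]] [-0.19 -0.01  1.96]
```

View pics/w3.png

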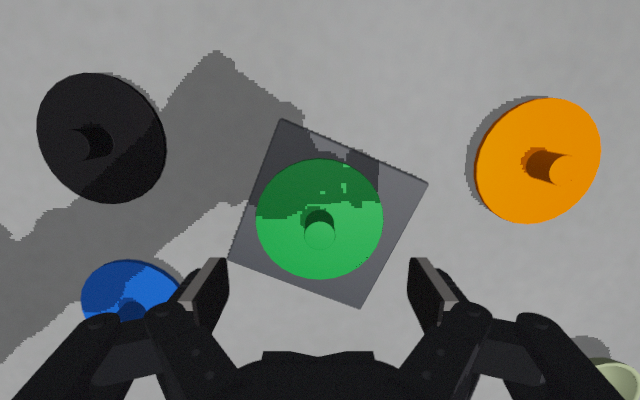

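The lid disc is centred at about (319,218), its knob top at (319,236), between the open fingers.

```bash

python3 -m creep '[{"translation":[-0.22,0.01,0],"angular":[0,0,0]},{"translation":[0,0,0.4],"angular":[0,0,0]},{"translation":[0,0,0.4],"angular":[0,0,0]},{"translation":[0,0,0.4],"angular":[0,0,0]},{"translation":[0,0,0.4],"angular":[0,0,0]},{"translation":[0,0,0.2],"angular":[0,0,0]},{"translation":[0,0,0.1],"angular":[0,0,0]},{"translation":[0,0,0],"angular":[0,0,0]},{"translation":[0,0,0],"angular":[0,0,0]},{"translation":[0,0,0],"angular":[0,0,0]}]'
python3 - <<'E'
from h import *
c=cam("wrist")
k=big(mask(c["image"],(40,80,25),(80,255,255))); print(cv2.minEnclosingCircle(np.array([onz(c,p[0].astype(float),26)[:2] for p in k],np.float32)), need([517.4,320,30]))
E
```

```text
t: 6.75
tool_pos: [517.1, 320.4, 25.8]
ee_rot: [-2.228, -2.212, -0.005]
contact_force: [0.1, -0.3, -0.8]
width: 1.002
((517.2232055664062, 320.099609375), 50.47768020629883) [-0.01127402  0.0067447  -0.10434238]
```

```bash

python3 -m creep '[{"translation":[0,0,-0.11],"angular":[0,0,0]},{"translation":[0,0,0],"angular":[0,0,0]},{"translation":[0,0,0],"angular":[0,0,0]},{"translation":[0,0,0],"angular":[0,0,0]},{"translation":[0,0,0],"angular":[0,0,0]},{"translation":[0,0,0],"angular":[0,0,0]},{"translation":[0,0,0],"angular":[0,0,0]},{"translation":[0,0,0],"angular":[0,0,0]},{"translation":[0,0,0],"angular":[0,0,0]},{"translation":[0,0,0],"angular":[0,0,0]}]' 1 60
python3 -m creep '[{"translation":[0,0,-0.1],"angular":[0,0,0]},{"translation":[0,0,-0.4],"angular":[0,0,0]},{"translation":[0,0,-0.7],"angular":[0,0,0]},{"translation":[0,0,-0.7],"angular":[0,0,0]},{"translation":[0,0,-0.7],"angular":[0,0,0]},{"translation":[0,0,-0.7],"angular":[0,0,0]},{"translation":[0,0,-0.7],"angular":[0,0,0]},{"translation":[0,0,0],"angular":[0,0,0]},{"translation":[0,0,0],"angular":[0,0,0]},{"translation":[0,0,0],"angular":[0,0,0]}]'
python3 - <<'E'
from h import *
np.set_printoptions(precision=2,suppress=True)
c=cam("wrist"); cv2.imwrite("pics/w4.png",c["image"][:,:,::-1])
s=ctrl.read_state(); z=s["tool_pos"][2]-4 # disc top below TCP approx
k=big(mask(c["image"],(40,80,25),(80,255,255))); print(s["tool_pos"],cv2.minEnclosingCircle(np.array([onz(c,p[0].astype(float),z)[:2] for p in k],np.float32)), cv2.minEnclosingCircle(k))
print(need([583,24,175]))
# tub rim from w1: edge/pixels
w=np.load("w1.npz"); w={k:w[k] for k in w}; w["k1"]=float(w["k1"])
b=big(mask(w["image"],(12,60,90),(32,255,255),(150,0,310,205))); rc=cv2.minAreaRect(b); P=np.array([onz(w,q,10) for q in cv2.boxPoints(rc)]); print(P,P.mean(0))
print("tub w1",onz(w,(209,57),70))
E
```

```text
t: 8.05
tool_pos: [517.8, 320.8, 31.7]
ee_rot: [-2.229, -2.212, -0.008]
contact_force: [0.9, 0.3, 1.0]
width: 0.226
t: 9.3
tool_pos: [515.5, 318.4, 200.5]
ee_rot: [-2.228, -2.213, -0.005]
contact_force: [-0.1, -1.0, -0.5]
width: 0.225
[515.3  318.19 200.25] ((514.9930419921875, 318.70379638671875), 49.741127014160156) ((317.46044921875, 250.18360900878906), 92.79035186767578)
[-7.34  1.74  0.61]
[[ 527.23   91.29   10.  ]
 [ 639.49   90.88   10.  ]
 [ 643.1  -142.81   10.  ]
 [ 510.56 -148.62   10.  ]] [580.09 -27.31  10.  ]
tub w1 [583.55  28.23  70.  ]
```

The lid is held and level, centred within 1 mm on the TCP. I'm carrying it to beside the tub with the camera facing the tub, so the tub can be measured past the lid.

```bash

python3 -m creep '[{"translation":[-0.735,-0.09,0],"angular":[0,0,1]},{"translation":[-0.74,-0.01,0],"angular":[0,0,1]},{"translation":[-0.74,0.07,0],"angular":[0,0,1]},{"translation":[-0.73,0.14,0],"angular":[0,0,1]},{"translation":[-0.71,0.22,0],"angular":[0,0,1]},{"translation":[-0.68,0.29,0],"angular":[0,0,1]},{"translation":[-0.65,0.36,0],"angular":[0,0,1]},{"translation":[-0.6,0.43,0],"angular":[0,0,1]},{"translation":[-0.56,0.49,0],"angular":[0,0,1]},{"translation":[-0.5,0.54,0],"angular":[0,0,1]}]'
python3 -m creep '[{"translation":[0,0,0],"angular":[0,0,1]},{"translation":[0,0,0],"angular":[0,0,1]},{"translation":[0,0,0],"angular":[0,0,1]},{"translation":[0,0,0],"angular":[0,0,1]},{"translation":[0,0,0],"angular":[0,0,1]},{"translation":[0,0,0],"angular":[0,0,1]},{"translation":[0,0,0],"angular":[0,0,0]},{"translation":[0,0,0],"angular":[0,0,0]},{"translation":[0,0,0],"angular":[0,0,0]},{"translation":[0,0,0],"angular":[0,0,0]}]'
python3 - <<'E'
from h import *
c=cam("wrist"); np.savez("w5.npz",image=c["image"],mtx=c["mtx"],k1=c["k1"],P=c["P"],R=c["R"]);cv2.imwrite("pics/w5.png",c["image"][:,:,::-1])
print(ctrl.read_state()["tool_pos"])
E
```

```text
t: 10.6
tool_pos: [469.2, 14.5, 193.8]
ee_rot: [-3.05, -0.738, 0.013]
contact_force: [0.3, -0.2, -0.4]
width: 0.223
t: 11.85
tool_pos: [467.3, 1.6, 194.3]
ee_rot: [3.124, -0.327, -0.013]
contact_force: [0.5, 0.2, -0.9]
width: 0.223
[467.32846052   1.66085662 194.29087133]
```

View pics/w5.png

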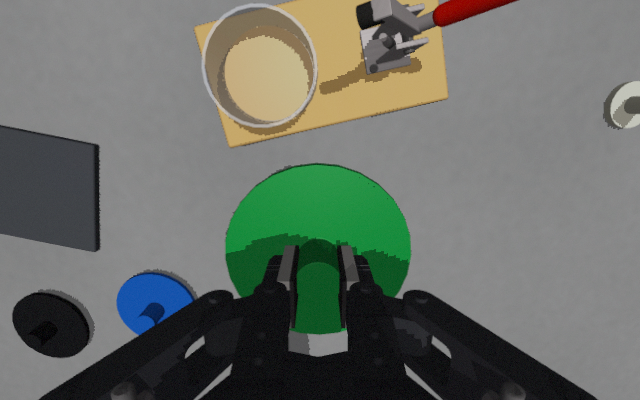

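The tub rim spans columns 202–318 and rows 4–127; the board's front corners are at (231,146) and (447,97). The clamp's pin area is near (390,42), with its black foot at (367,14) raised.

```bash
python3 - <<'E'
from h import *
np.set_printoptions(precision=1,suppress=True)
w=np.load("w5.npz"); w={k:w[k] for k in w}; w["k1"]=float(w["k1"])
p=np.array([onz(w,q,70) for q in [(202,67),(318,66),(259,4),(264,127),(222,108),(303,106),(222,23),(302,24)]])
print("rim",cv2.minEnclosingCircle(p[:,:2].astype(np.float32)),p.mean(0))
a,b=onz(w,(231,146),10),onz(w,(447,97),10); d=(a-b)/np.linalg.norm(a-b); print(a,b,np.linalg.norm(a-b),d)
n=np.array([-d[1],d[0],0]); n*=np.sign(n[0]); print("tub from board",a-62*d+60*n)
print("foot z150", onz(w,(367,14),150),"pin z85",onz(w,(390,42),85))
g=big(mask(w["image"],(40,80,25),(80,255,255),(200,150,430,290))); 
gp=np.array([onz(w,q[0].astype(float),194.3-5.7)[:2] for q in g if q[0][1]<250],np.float32); print("lid",cv2.minEnclosingCircle(gp),ctrl.read_state()["tool_pos"])
E
```

```text
rim ((580.4309692382812, 24.689960479736328), 46.738182067871094) [580.6  23.4  70. ]
[521.4  82.9  10. ] [ 524.1 -145.1   10. ] 228.08306531530712 [-0.  1.  0.]
tub from board [582.2  21.6  10. ]
foot z150 [582.8 -50.4 150. ] pin z85 [575.6 -76.7  85. ]
lid ((470.4654846191406, 0.6076126098632812), 49.17939376831055) [467.3   1.7 194.3]
```

```bash

python3 -m creep '[{"translation":[0.26,-0.11,0],"angular":[0,0,-1]},{"translation":[0.28,-0.08,0],"angular":[0,0,-1]},{"translation":[0.28,-0.05,0],"angular":[0,0,-1]},{"translation":[0.29,-0.02,0],"angular":[0,0,-1]},{"translation":[0.29,0,0],"angular":[0,0,-1]},{"translation":[0.28,0.03,0],"angular":[0,0,-1]},{"translation":[0.28,0.06,0],"angular":[0,0,-1]},{"translation":[0.27,0.09,0],"angular":[0,0,-1]},{"translation":[0.26,0.12,0],"angular":[0,0,-1]},{"translation":[0.25,0.15,0],"angular":[0,0,-1]}]'
python3 -m creep '[{"translation":[0,0,0],"angular":[0,0,-1]},{"translation":[0,0,0],"angular":[0,0,-1]},{"translation":[0,0,0],"angular":[0,0,-1]},{"translation":[0,0,0],"angular":[0,0,-1]},{"translation":[0,0,0],"angular":[0,0,-1]},{"translation":[0,0,0],"angular":[0,0,-1]},{"translation":[0,0,0],"angular":[0,0,0]},{"translation":[0,0,0],"angular":[0,0,0]},{"translation":[0,0,0],"angular":[0,0,0]},{"translation":[0,0,0],"angular":[0,0,0]}]'
python3 - <<'E'
from h import *
np.set_printoptions(precision=3,suppress=True)
s=ctrl.read_state(); M=R.from_rotvec(s["ee_rot"]).as_matrix(); print(s["tool_pos"],s["contact_force"],M,"need",need([580,23.5,110]))
# turn (tool axes, units of 6 deg) to point straight down with tool x = +y
G=np.array([[0,1,0],[1,0,0],[0,0,-1.]]); print(np.degrees(R.from_matrix(M.T@G).as_rotvec())/6)
E
```

```text
t: 13.15
tool_pos: [581.1, 26.2, 192.1]
ee_rot: [-2.84, -1.329, 0.016]
contact_force: [-0.1, 0.2, -1.5]
width: 0.228
t: 14.4
tool_pos: [581.5, 25.8, 190.5]
ee_rot: [-2.268, -2.159, 0.014]
contact_force: [-0.1, 0.5, -1.0]
width: 0.226
[581.503  25.815 190.511] [-0.089  0.468 -0.991] [[ 0.049  0.999 -0.013]
 [ 0.999 -0.049  0.001]
 [ 0.    -0.013 -1.   ]] need [-0.06  -0.008  2.013]
[-0.128 -0.006 -0.469]
```

```bash

python3 -m creep '[{"translation":[-0.06,-0.03,0.3],"angular":[-0.13,0,-0.4]},{"translation":[0,0,0.3],"angular":[0,0,0]},{"translation":[0,0,0.3],"angular":[0,0,0]},{"translation":[0,0,0.3],"angular":[0,0,0]},{"translation":[0,0,0.3],"angular":[0,0,0]},{"translation":[0,0,0.3],"angular":[0,0,0]},{"translation":[0,0,0.15],"angular":[0,0,0]},{"translation":[0,0,0],"angular":[0,0,0]},{"translation":[0,0,0],"angular":[0,0,0]},{"translation":[0,0,0],"angular":[0,0,0]}]'
python3 - <<'E'
from h import *
np.set_printoptions(precision=3,suppress=True)
s=ctrl.read_state(); M=R.from_rotvec(s["ee_rot"]).as_matrix(); print(s["tool_pos"],s["contact_force"],"need",need([580,23.5,82]))
G=np.array([[0,1,0],[1,0,0],[0,0,-1.]]); print(np.degrees(R.from_matrix(M.T@G).as_rotvec())/6)
t=cam("top"); sd=cam("side"); zc=s["tool_pos"][2]-5.7
for c,roi in ((t,(250,150,380,240)),(sd,(270,160,390,290))):
    k=big(mask(c["image"],(40,80,25),(80,255,255),roi)); print("lid",cv2.minEnclosingCircle(np.array([onz(c,p[0].astype(float),zc)[:2] for p in k],np.float32)))
v=lambda im,x0,y0,x1,y1:cv2.resize(im[y0:y1,x0:x1,::-1],(400,400),interpolation=cv2.INTER_CUBIC)
cv2.imwrite("pics/crop2.png",np.hstack([v(t["image"],285,148,385,248),v(sd["image"],285,165,385,265)]))
E
```

```text
t: 15.65
tool_pos: [581.7, 24.3, 108.5]
ee_rot: [2.23, 2.212, 0.004]
contact_force: [0.0, -0.0, -0.6]
width: 0.223
[581.707  24.311 108.477] [ 0.005 -0.048 -0.593] need [-0.021 -0.044  0.662]
[ 0.022 -0.008 -0.078]
lid ((561.8792114257812, 51.42400360107422), 29.629802703857422)
lid ((576.9522705078125, 25.146286010742188), 51.60895919799805)
```

View pics/crop2.png

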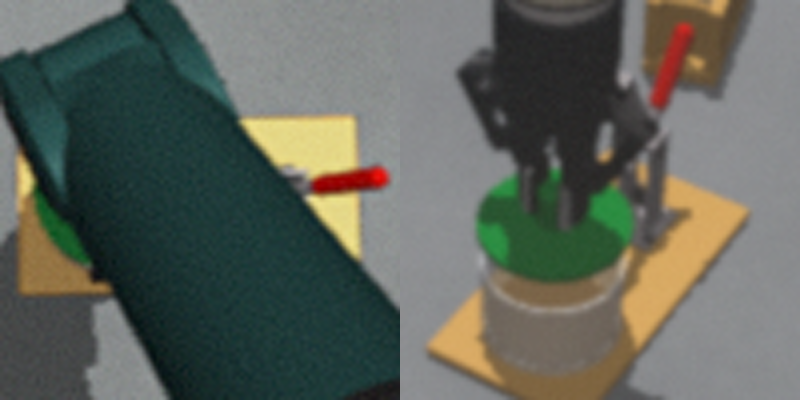

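The lid hovers about level over the rim. A quick check of the tub in the side picture against the lid comes next.

```bash
python3 - <<'E'
from h import *
c=cam("side")
p=np.array([onz(c,q,70)[:2] for q in [(305-.4,229),(340.6-.4,230),(323,217.3),(323,242.8)]],np.float32)
print(p.tolist(),cv2.minEnclosingCircle(p))
E
python3 -m creep '[{"translation":[-0.01,-0.03,0.2],"angular":[0,0,0]},{"translation":[0,0,0.1],"angular":[0,0,0]},{"translation":[0,0,0],"angular":[0,0,0]},{"translation":[0,0,0],"angular":[0,0,0]},{"translation":[0,0,0],"angular":[0,0,0]},{"translation":[0,0,0],"angular":[0,0,0]},{"translation":[0,0,0],"angular":[0,0,0]},{"translation":[0,0,0],"angular":[0,0,0]},{"translation":[0,0,0],"angular":[0,0,0]},{"translation":[0,0,0],"angular":[0,0,0]}]'
```

```text
[[618.1250610351562, 49.84754943847656], [539.9906005859375, 2.324575424194336], [602.356689453125, -13.017621040344238], [552.4902954101562, 64.53881072998047]] ((578.4146728515625, 26.397933959960938), 46.117340087890625)
t: 17.05
tool_pos: [580.7, 23.9, 95.9]
ee_rot: [2.23, 2.211, 0.004]
contact_force: [0.1, -0.4, -1.4]
width: 0.224
```

```bash

python3 -m creep '[{"translation":[0.01,0.02,0.06],"angular":[0,0,0]},{"translation":[0,0,0.06],"angular":[0,0,0]},{"translation":[0,0,0.06],"angular":[0,0,0]},{"translation":[0,0,0.05],"angular":[0,0,0]},{"translation":[0,0,0.04],"angular":[0,0,0]},{"translation":[0,0,0.03],"angular":[0,0,0]},{"translation":[0,0,0],"angular":[0,0,0]},{"translation":[0,0,0],"angular":[0,0,0]},{"translation":[0,0,0],"angular":[0,0,0]},{"translation":[0,0,0],"angular":[0,0,0]}]'
```

```text
t: 18.3
tool_pos: [581.6, 24.3, 83.0]
ee_rot: [2.23, 2.211, 0.004]
contact_force: [-0.3, -0.2, -1.2]
width: 0.231
```

```bash

python3 -m creep '[{"translation":[0,0,0.02],"angular":[0,0,0]},{"translation":[0,0,0.02],"angular":[0,0,0]},{"translation":[0,0,0.02],"angular":[0,0,0]},{"translation":[0,0,0],"angular":[0,0,0]},{"translation":[0,0,0],"angular":[0,0,0]},{"translation":[0,0,0],"angular":[0,0,0]},{"translation":[0,0,0],"angular":[0,0,0]},{"translation":[0,0,0],"angular":[0,0,0]},{"translation":[0,0,0],"angular":[0,0,0]},{"translation":[0,0,0],"angular":[0,0,0]}]'
```

```text
t: 19.55
tool_pos: [581.7, 24.4, 81.7]
ee_rot: [2.229, 2.211, 0.004]
contact_force: [0.1, -0.2, 1.0]
width: 0.223
```

```bash

python3 -m creep '[{"translation":[0,0,0.02],"angular":[0,0,0]},{"translation":[0,0,0.03],"angular":[0,0,0]},{"translation":[0,0,0.03],"angular":[0,0,0]},{"translation":[0,0,0],"angular":[0,0,0]},{"translation":[0,0,0],"angular":[0,0,0]},{"translation":[0,0,0],"angular":[0,0,0]},{"translation":[0,0,0],"angular":[0,0,0]},{"translation":[0,0,0],"angular":[0,0,0]},{"translation":[0,0,0],"angular":[0,0,0]},{"translation":[0,0,0],"angular":[0,0,0]}]'
```

```text
t: 20.8
tool_pos: [581.7, 24.4, 81.6]
ee_rot: [2.228, 2.21, 0.002]
contact_force: [-0.2, 0.5, 2.2]
width: 0.226
```

```bash

python3 -m creep '[{"translation":[0,0,0],"angular":[0,0,0]},{"translation":[0,0,0],"angular":[0,0,0]},{"translation":[0,0,0],"angular":[0,0,0]},{"translation":[0,0,0],"angular":[0,0,0]},{"translation":[0,0,0],"angular":[0,0,0]},{"translation":[0,0,0],"angular":[0,0,0]},{"translation":[0,0,0],"angular":[0,0,0]},{"translation":[0,0,0],"angular":[0,0,0]},{"translation":[0,0,0],"angular":[0,0,0]},{"translation":[0,0,-0.1],"angular":[0,0,0]}]' 0.3
python3 -m creep '[{"translation":[0,0,-0.2],"angular":[0,0,0]},{"translation":[0,0,-0.5],"angular":[0,0,0]},{"translation":[0,0,-1],"angular":[0,0,0]},{"translation":[0,0,-1],"angular":[0,0,0]},{"translation":[0,0,-1],"angular":[0,0,0]},{"translation":[-0.3,-0.3,-0.4],"angular":[0,0,0]},{"translation":[-1,-0.3,0],"angular":[0,0,0]},{"translation":[-1,-0.3,0],"angular":[0,0,0]},{"translation":[-1,-0.3,0],"angular":[0,0,0]},{"translation":[-0.8,0,0],"angular":[0,0,0]}]'
python3 - <<'E'
from h import *
t=cam("top"); sd=cam("side"); w=cam("wrist")
for c,roi in ((sd,(270,160,390,290)),(t,(250,150,380,240))):
    k=big(mask(c["image"],(40,80,25),(80,255,255),roi)); print("lid",cv2.minEnclosingCircle(np.array([onz(c,p[0].astype(float),76)[:2] for p in k],np.float32)))
v=lambda im,x0,y0,x1,y1:cv2.resize(im[y0:y1,x0:x1,::-1],(400,400),interpolation=cv2.INTER_CUBIC)
cv2.imwrite("pics/crop3.png",np.vstack([np.hstack([v(t["image"],285,148,385,248),v(sd["image"],285,165,385,265)])]))
cv2.imwrite("pics/w6.png",w["image"][:,:,::-1]);np.savez("w6.npz",**{k:w[k] for k in("image","mtx","k1","P","R")})
E
```

```text
t: 22.05
tool_pos: [581.8, 24.4, 85.1]
ee_rot: [2.228, 2.21, 0.002]
contact_force: [-0.7, 0.2, -0.2]
width: 0.699
t: 23.3
tool_pos: [524.5, -143.2, 255.4]
ee_rot: [2.224, 2.218, -0.004]
contact_force: [-0.0, -0.0, 0.0]
width: 0.702
lid ((577.8639526367188, 25.06761932373047), 50.97549819946289)
lid ((583.2401733398438, 22.838396072387695), 50.11629104614258)
```

View pics/crop3.png

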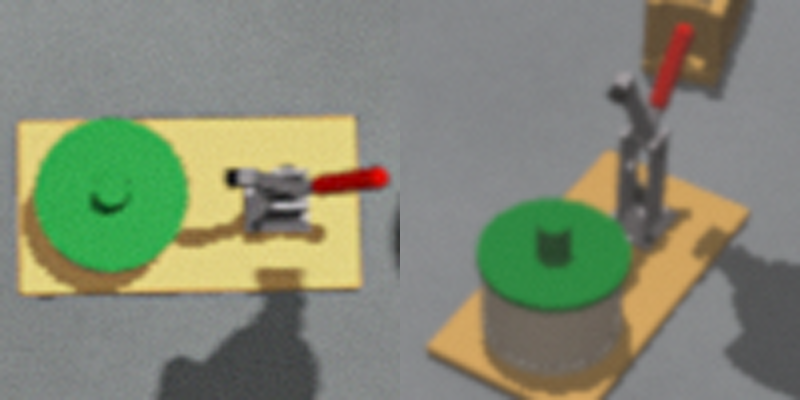

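View pics/w6.png

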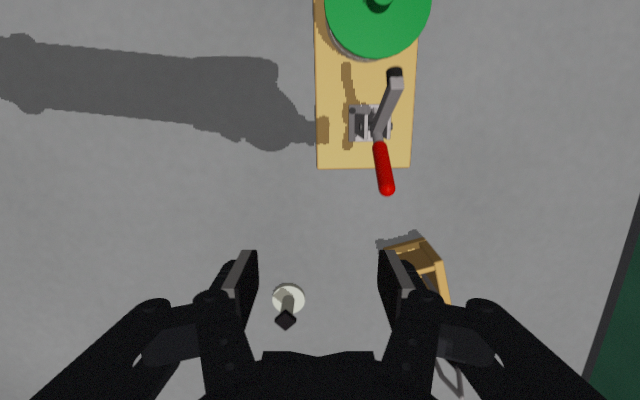

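The lid sits level on the tub and the clamp is still open. In w6 the handle's end cap is at about (388,190).

```bash
python3 - <<'E'
from h import *
np.set_printoptions(precision=2,suppress=True)
w=np.load("w6.npz"); w={k:w[k] for k in w}; w["k1"]=float(w["k1"])
print(onz(w,(387.5,189),153),onz(w,(380,146),120))
t=cam("top"); s=cam("side")
print(onz(t,(380.3,191.9),153),onz(s,(355.5,172),153))
print(tri(w,(387.5,189),t,(380.3,191.9)),tri(w,(387.5,189),s,(355.5,172)))
print(need([582,-180,146]))
E
```

```text
[ 581.88 -135.38  153.  ] [ 580.48 -104.15  120.  ]
[ 583.76 -139.96  153.  ] [ 578.8  -134.37  153.  ]
(array([ 588.18, -144.23,  122.7 ]), np.float64(2.3370803935763016)) (array([ 581.15, -136.29,  151.1 ]), np.float64(2.4750645653110963))
[-1.    1.38  2.75]
```

```bash

python3 -m creep '[{"translation":[-0.5,0.5,0],"angular":[0,0,0]},{"translation":[-0.4,0.5,0],"angular":[0,0,0]},{"translation":[0,0.44,0],"angular":[0,0,0]},{"translation":[0,0,0],"angular":[0,0,0]},{"translation":[0,0,0.5],"angular":[0,0,0]},{"translation":[0,0,0.6],"angular":[0,0,0]},{"translation":[0,0,0.6],"angular":[0,0,0]},{"translation":[0,0,0.6],"angular":[0,0,0]},{"translation":[0,0,0.4],"angular":[0,0,0]},{"translation":[0,0,0],"angular":[0,0,0]}]' 1 30
python3 - <<'E'
from h import *
np.set_printoptions(precision=3,suppress=True)
s=ctrl.read_state(); M=R.from_rotvec(s["ee_rot"]).as_matrix()
G=np.array([[0,1,0],[1,0,0],[0,0,-1.]]); print(np.degrees(R.from_matrix(M.T@G).as_rotvec())/6,need([582,-160,141]))
w=cam("wrist");c=cam("side");im=np.hstack([cv2.resize(w["image"],(480,300)),cv2.resize(c["image"][140:240,300:400],(300,300),interpolation=cv2.INTER_CUBIC)])
cv2.imwrite("pics/w7.png",im[:,:,::-1])
E
```

```text
t: 24.8
tool_pos: [582.1, -158.8, 144.8]
ee_rot: [-2.191, -2.24, -0.001]
contact_force: [-0.9, -0.1, 0.2]
width: -0.001
[-0.05  -0.062  0.213] [-0.031 -0.003  0.096]
```

View pics/w7.png

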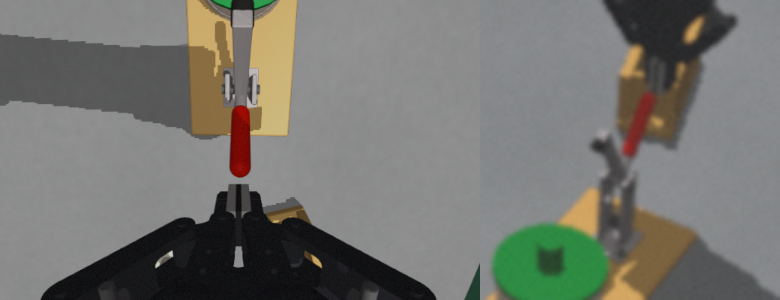

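The shut fingertips are aligned laterally with the handle's end, just behind it. Feeling for contact now.

```bash

python3 -m creep '[{"translation":[0,0.03,0.09],"angular":[0,0,0]},{"translation":[0.03,0,0],"angular":[0,0,0]},{"translation":[0.03,0,0],"angular":[0,0,0]},{"translation":[0.03,0,0],"angular":[0,0,0]},{"translation":[0.03,0,0],"angular":[0,0,0]},{"translation":[0.03,0,0],"angular":[0,0,0]},{"translation":[0,0,0],"angular":[0,0,0]},{"translation":[0,0,0],"angular":[0,0,0]},{"translation":[0,0,0],"angular":[0,0,0]},{"translation":[0,0,0],"angular":[0,0,0]}]'
```

```text
t: 26.15
tool_pos: [586.5, -153.8, 145.3]
ee_rot: [-2.198, -2.244, -0.008]
contact_force: [-0.1, -0.3, -0.4]
width: 0.0
```

```bash

python3 -m creep '[{"translation":[0,-0.1,0.1],"angular":[0,0,0]},{"translation":[0.03,0,0],"angular":[0,0,0]},{"translation":[0.03,0,0],"angular":[0,0,0]},{"translation":[0.03,0,0],"angular":[0,0,0]},{"translation":[0,0,0],"angular":[0,0,0]},{"translation":[0,0,0],"angular":[0,0,0]},{"translation":[0,0,0],"angular":[0,0,0]},{"translation":[0,0,0],"angular":[0,0,0]},{"translation":[0,0,0],"angular":[0,0,0]},{"translation":[0,0,0],"angular":[0,0,0]}]'
python3 -c "
from station import ctrl
for i in range(3): s=ctrl.read_state(); print(s['tool_pos'],s['contact_force'])"
```

```text
t: 27.4
tool_pos: [582.1, -152.0, 141.3]
ee_rot: [2.199, 2.242, 0.005]
contact_force: [-0.8, -1.0, 0.3]
width: 0.0
[ 582.09561366 -151.99513982  141.25737858] [-0.83486711 -0.98677206  0.26322856]
[ 582.09561366 -151.99513982  141.25737858] [-0.83486711 -0.98677206  0.26322856]
[ 582.09561366 -151.99513982  141.25737858] [-0.83486711 -0.98677206  0.26322856]
```

```bash

python3 -m creep '[{"translation":[0.05,0,-0.03],"angular":[0,0,0]},{"translation":[0.05,0,-0.03],"angular":[0,0,0]},{"translation":[0.05,0,-0.03],"angular":[0,0,0]},{"translation":[0.05,0,-0.03],"angular":[0,0,0]},{"translation":[0.05,0,-0.03],"angular":[0,0,0]},{"translation":[0.05,0,-0.03],"angular":[0,0,0]},{"translation":[0,0,0],"angular":[0,0,0]},{"translation":[0,0,0],"angular":[0,0,0]},{"translation":[0,0,0],"angular":[0,0,0]},{"translation":[0,0,0],"angular":[0,0,0]}]'
```

```text
t: 28.65
tool_pos: [581.9, -141.0, 149.0]
ee_rot: [2.199, 2.24, 0.003]
contact_force: [-0.3, -2.7, 0.9]
width: -0.002
```

```bash

python3 -m creep '[{"translation":[0.06,0,-0.03],"angular":[0,0,0]},{"translation":[0.06,0,-0.03],"angular":[0,0,0]},{"translation":[0.06,0,-0.025],"angular":[0,0,0]},{"translation":[0.06,0,-0.025],"angular":[0,0,0]},{"translation":[0.06,0,-0.02],"angular":[0,0,0]},{"translation":[0.06,0,-0.02],"angular":[0,0,0]},{"translation":[0.06,0,-0.02],"angular":[0,0,0]},{"translation":[0.06,0,-0.02],"angular":[0,0,0]},{"translation":[0,0,0],"angular":[0,0,0]},{"translation":[0,0,0],"angular":[0,0,0]}]'
```

```text
t: 29.9
tool_pos: [581.7, -122.7, 157.0]
ee_rot: [2.199, 2.237, 0.001]
contact_force: [0.8, -4.1, -0.3]
width: -0.002
```

```bash

python3 -m creep '[{"translation":[0.06,0,-0.015],"angular":[0,0,0]},{"translation":[0.06,0,-0.015],"angular":[0,0,0]},{"translation":[0.06,0,-0.01],"angular":[0,0,0]},{"translation":[0.06,0,-0.01],"angular":[0,0,0]},{"translation":[0.06,0,-0.005],"angular":[0,0,0]},{"translation":[0.06,0,-0.005],"angular":[0,0,0]},{"translation":[0.06,0,0],"angular":[0,0,0]},{"translation":[0.06,0,0],"angular":[0,0,0]},{"translation":[0,0,0],"angular":[0,0,0]},{"translation":[0,0,0],"angular":[0,0,0]}]'
```

```text
t: 31.15
tool_pos: [581.5, -106.7, 160.1]
ee_rot: [2.2, 2.232, -0.003]
contact_force: [0.1, -4.3, -0.2]
width: 0.0
```

```bash

python3 -m creep '[{"translation":[0.06,0,0],"angular":[0,0,0]},{"translation":[0.06,0,0],"angular":[0,0,0]},{"translation":[0.06,0,0],"angular":[0,0,0]},{"translation":[0.06,0,0.005],"angular":[0,0,0]},{"translation":[0.06,0,0.01],"angular":[0,0,0]},{"translation":[0.06,0,0.01],"angular":[0,0,0]},{"translation":[0.06,0,0.01],"angular":[0,0,0]},{"translation":[0,0,0],"angular":[0,0,0]},{"translation":[0,0,0],"angular":[0,0,0]},{"translation":[0,0,0],"angular":[0,0,0]}]'
```

```text
t: 32.4
tool_pos: [581.4, -85.5, 158.9]
ee_rot: [2.2, 2.235, 0.001]
contact_force: [0.4, -2.2, 2.2]
width: 0.002
```

```bash

python3 -m creep '[{"translation":[0.03,0,0.01],"angular":[0,0,0]},{"translation":[0.03,0,0.01],"angular":[0,0,0]},{"translation":[0.03,0,0.01],"angular":[0,0,0]},{"translation":[0.03,0,0.01],"angular":[0,0,0]},{"translation":[0.03,0,0.01],"angular":[0,0,0]},{"translation":[0.03,0,0.01],"angular":[0,0,0]},{"translation":[0,0,0],"angular":[0,0,0]},{"translation":[0,0,0],"angular":[0,0,0]},{"translation":[0,0,0],"angular":[0,0,0]},{"translation":[0,0,0],"angular":[0,0,0]}]'
```

```text
t: 33.65
tool_pos: [580.2, -75.0, 155.3]
ee_rot: [2.201, 2.24, 0.002]
contact_force: [-0.4, 1.0, -0.5]
width: 0.005
```

```bash
python3 - <<'E'
from h import *
w=cam("wrist");c=cam("side");im=np.hstack([cv2.resize(w["image"],(480,300)),cv2.resize(c["image"][140:240,300:400],(300,300),interpolation=cv2.INTER_CUBIC)])
cv2.imwrite("pics/w8.png",im[:,:,::-1])
s=ctrl.read_state();print(s["tool_pos"],s["contact_force"])
E
```

```text
[580.2039668  -75.04223696 155.37388347] [0.05636046 0.48609604 1.34164665]
```

View pics/w8.png

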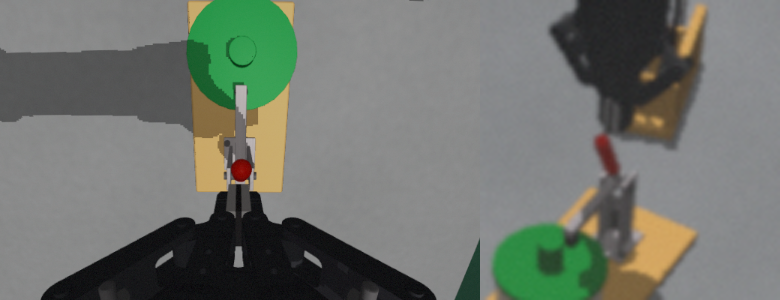

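The clamp's foot is now down over the lid's rim and the handle leans towards the tub, with next to no force on the finger. It may be only near its centre, so I'll make a 1 mm nudge to feel whether it has already snapped away.

```bash

python3 - <<'E'
from h import *
w=cam("wrist"); m=mask(w["image"],(0,130,60),(8,255,255),(290,190,350,260))|mask(w["image"],(172,130,60),(180,255,255),(290,190,350,260))
k=big(m); print(cv2.minEnclosingCircle(k), onz(w,cv2.minEnclosingCircle(k)[0],161.5), cv2.boundingRect(k))
E
python3 -m creep '[{"translation":[0.03,0,0.005],"angular":[0,0,0]},{"translation":[0,0,0],"angular":[0,0,0]},{"translation":[0,0,0],"angular":[0,0,0]},{"translation":[0,0,0],"angular":[0,0,0]},{"translation":[0,0,0],"angular":[0,0,0]},{"translation":[0,0,0],"angular":[0,0,0]},{"translation":[0,0,0],"angular":[0,0,0]},{"translation":[0,0,0],"angular":[0,0,0]},{"translation":[0,0,0],"angular":[0,0,0]},{"translation":[0,0,0],"angular":[0,0,0]}]'
python3 - <<'E'
from h import *
w=cam("wrist"); m=mask(w["image"],(0,130,60),(8,255,255),(290,190,350,260))|mask(w["image"],(172,130,60),(180,255,255),(290,190,350,260))
k=big(m); print(cv2.minEnclosingCircle(k), onz(w,cv2.minEnclosingCircle(k)[0],161.5), cv2.boundingRect(k))
E
```

```text
((321.6842041015625, 226.76315307617188), 15.005292892456055) [581.17738801 -53.99523505 161.5       ] (308, 212, 28, 30)
t: 35.05
tool_pos: [580.3, -73.8, 155.2]
ee_rot: [2.201, 2.24, 0.003]
contact_force: [-0.8, 0.2, -0.1]
width: 0.002
((321.59375, 228.875), 14.853321075439453) [581.23909281 -53.78330115 161.5       ] (308, 215, 28, 29)
```

Force stayed nil and the handle did not move with the 1.2 mm nudge, so it is resting at its stop, free of the finger. Backing off straight.

```bash

python3 -m creep '[{"translation":[-0.1,0,0],"angular":[0,0,0]},{"translation":[-0.2,0,0],"angular":[0,0,0]},{"translation":[-0.3,0,-0.1],"angular":[0,0,0]},{"translation":[-0.3,0,-0.4],"angular":[0,0,0]},{"translation":[-0.3,0,-0.8],"angular":[0,0,0]},{"translation":[0,-0.4,-0.8],"angular":[0,0,0]},{"translation":[0,-0.6,-0.8],"angular":[0,0,0]},{"translation":[0,-0.6,0],"angular":[0,0,0]},{"translation":[0,0,0],"angular":[0,0,0]},{"translation":[0,0,0],"angular":[0,0,0]}]'
python3 - <<'E'
from h import *
t=cam("top"); s=cam("side")
k=big(mask(s["image"],(40,80,25),(80,255,255),(270,160,390,290))); print("lid side",cv2.minEnclosingCircle(np.array([onz(s,p[0].astype(float),76)[:2] for p in k],np.float32)))
v=lambda im,x0,y0,x1,y1:cv2.resize(im[y0:y1,x0:x1,::-1],(400,400),interpolation=cv2.INTER_CUBIC)
cv2.imwrite("pics/fin.png",np.vstack([np.hstack([v(t["image"],285,148,385,248),v(s["image"],285,165,385,265)]),cv2.resize(t["image"][90:260,240:480,::-1],(800,200*1))])[:600])
E
```

```text
t: 36.35
tool_pos: [517.9, -132.9, 281.9]
ee_rot: [2.203, 2.225, 0.008]
contact_force: [-0.4, 0.6, 0.5]
width: -0.0
lid side ((577.830078125, 25.1857852935791), 51.07236099243164)
```

View pics/fin.png

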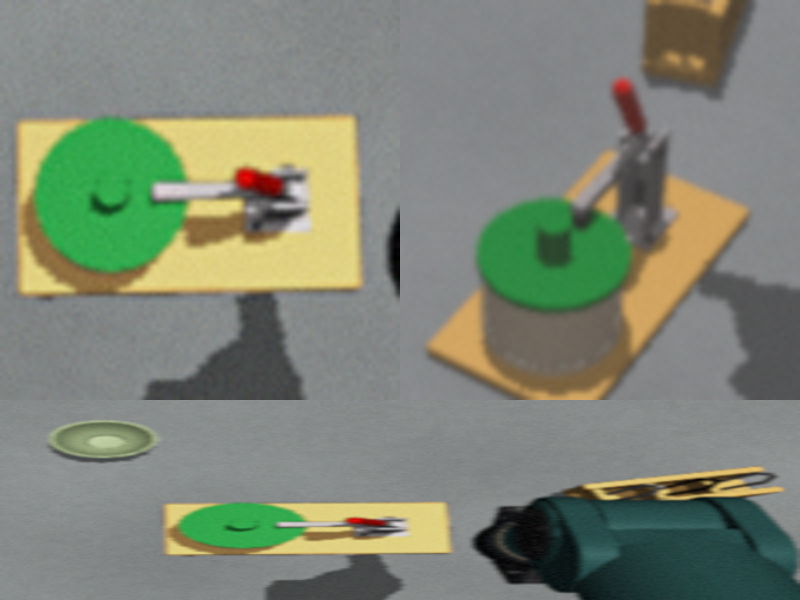

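The clamp stays locked over the lid with the finger withdrawn. The lid hasn't moved and the arm touches nothing, so I'm handing in.

```bash
python3 -c "
from station import ctrl
print(ctrl.sign_off())"
```

```text
the job is handed in; nothing more can be done
None
```

The job is done and handed in at about 36.5 s; no verdict was reported. The green lid is seated on the tub and let go, and the clamp is locked over it.

- **Lid:** I picked it up by its knob and lowered it until it would go no further, at the height I expected for fully home. The contact force was about 2–3 N. After I let go it sat level and centred in the side picture.
- **Clamp:** I pushed the handle over in small steps that rose and sank with it. The highest force I read was about 4.3 N, taken only at the end of each move. When the force fell to nothing I made a 1 mm nudge; the handle did not move and I felt no force, so it had already gone over. The handle stayed over and the foot stayed on the lid after I withdrew the finger.
- **Last checks:** The lid's position in the side view matches the one before clamping to within 0.2 mm. The dish looks undisturbed. The rack and probe holder were partly or wholly hidden by the arm in the last picture, but the arm read no contact force beyond noise near them.
- **What disagreed:** The camera estimates of the lid and tub positions differed by 2–5 mm, which the fit absorbed. The handle's travel measured by camera was about 83 mm, against 88 mm expected for fully locked. I put that down to camera error and relied on the feel and on the handle staying over.

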